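# Find the piston with a depth rod

## Task

Check where the piston stands in the cylinder with the yellow collar: take the blue-handled depth rod from the red stand, lower it gently, not dropping it, into the yellow-collared plug well until it rests on the piston, and let go, leaving it there. Then, with the rod still in the well, press the tester's green button fully if the rod's orange band has stayed above the collar's rim (piston up), or its red button if the band has sunk below the rim (piston down); press only the right one.

Things in the scene. Friction and masses are not known exactly. Their poses are not given: they have to be found in the camera images.
- rod: Depth rod, loose, 0.2 kg, 190 long, upright in a pocket (35 deep) of a red stand 45 high; a black-handled driver, 105 tall, is in the pocket 90 away along y. Origin: its centre, half-way up; z up. Steel shaft, diameter 20, foot tapered to a 16 flat; blue handle, diameter 30, from 57 to 95 above the origin: grip it with fingers closing along its x (across the row). Orange band 66 to 76 above the foot. (mm)
- collar_yellow_mouth (a point): Centre of the rim, z up, of the yellow funnel collar on the well to check: 53 wide, 14 tall, narrowing inside from 46 to the upright well's 30. It stands on a fixed engine 130 x 240 x 106 high; rim at 114. Two like wells, black collars, in line 75 apart. A rigid flat piston stops the rod's foot 48 to 55 below the rim if up, 88 to 98 if down. (mm)
- green_top (a point): Centre of the top of the green round push button (diameter 40 mm) on the tester, a fixed white box with a blue face, 120 x 200 mm and 50 mm high. Pressed straight down it travels 6 mm, takes 5 N, and springs back. Green means: piston up.
- red_top (a point): Centre of the top of the red push button on the same tester, 100 mm from the green one; same size, travel and force. Red means: piston down.
Mind the look-alikes: they are no part of the job. Of the things that look like the rod, the smallest one is meant.

How it is judged:
By the outcome, as a careful person would: the job done as asked, in the order asked, and still so for the second after the job is handed in, with the robot touching nothing.
It also fails if it takes over 51 s, if anything falls off the work surface, if the arm or the gripper's body presses on something with over 40 N, if the wrist force passes 120 N, or if a joint passes its speed limit or range.

## Robot

A 6-joint arm with a two-finger parallel gripper is mounted at the origin on the work surface. World frame = base frame: x ahead of the robot, y to its left, z up, the work surface at z = 0. Lengths are in m, angles in rad, forces in N, time in s.
With the tool pointing down it reaches from about 0.275 to 1 m from the base axis. Payload 8.4 kg.
Tool frame: the origin (TCP) lies on the centre line of the jaws, within the pads' length; the fingertips stand 17 mm ahead of it and the grasp point (between the pads) lies 2 mm behind it (bot.tcp_to_tips is the z of the fingertips in the tool frame, in m); z points along the fingers, y is the line along which they close (so a half turn about z gives the same grasp; the last joint's range is limited). The gripper opens to 85 mm and grips with 20 to 120 N. Pads are 22 mm wide; open, the fingers measure 114 mm over their backs; the gripper's body (76 mm by 85 mm) begins 54 mm behind the grasp point. The pads swing forward as they close: fully open they stand 13 mm farther back than shut.
Start: joints at [-1.204, 0.353, 1.633, -0, 1.155, -0.002], TCP at [0.225, -0.583, 0.248] pointing down, gripper open.
Joint ranges: [-2.63, 2.63], [-0.92, 2.1], [0.06, 2.66], [-1.3, 4.44], [0, 2.69], [-3.02, 3.02]. Speed limits (rad/s): [2.22, 2.22, 2.79, 3.14, 3.14, 3.14].

## Interface

Orientations are given as a unit quaternion [x, y, z, w].
In Python, from workcell import bot, hand, kinematics, get_obs, vision, hand_in gives the robot as it stands. The module is installed in compiled form; this text tells all that it offers. Calls block until the motion is done:
- bot.reach(position, orientation): joint-space move of the TCP to a pose.
- bot.servo_line(position, ori=None, velocity=0.15): straight line of the TCP; ori=None keeps the orientation; velocity is the mean speed in m/s.
- bot.goto_joints(angles): joint-space move.
- hand.move_gripper(opening, strength=None): finger opening in m; strength is the grip in N (None keeps the last); returns when the fingers have stopped.
- bot.dwell(seconds).
- kinematics.solve_ik(position, orientation): joint angles nearest the present ones, or None.
- get_obs(): the state.
- vision.read_camera(name): name is "scene" or "top" or "wrist"; returns a dict with "frame" (400x640x3 uint8, red, green, blue), "intrinsics" (3x3 intrinsics, pixels), "dist" ([k1, k2, p1, p2, k3] as OpenCV has them; the pictures are not rectified), "view" (4x4, takes a point from world to camera coordinates). Camera axes: x right, y down, z forward; pixel columns grow to the right and rows downward; lengths in m; the calibration is good to about 2 mm. A picture is of the moment at which its call begins. There is no depth.
A pose or a line that the arm cannot do raises bot.IKError and nothing moves.
- hand_in(): hands the job in; it is judged then, once.
The state is a dict: "time_s": time; "joint_pos": joint angles; "joint_vel": joint speeds; "joint_efforts": joint torques, N m; "position": TCP position; "orientation": TCP orientation; "wrist_force": force on the tool from outside, world axes, zero at the start; "ft_torque": the same for the moment, N m; "gripper_width": finger opening in m; "grip_force": force on a finger pad.
Only numpy, scipy, OpenCV 4.12 (cv2) and the standard library are available. Lean on these libraries where they do the work, as an engineer would, in place of code of your own. Each camera call takes 0.05 s, during which the arm holds its last target. There are 200 camera calls.

## Working session

There is one attempt and no reset: what is moved stays moved. The work goes in short steps, each a Python script; the robot and the scene stay as the last script left them, time stands still between calls to the robot, and variables do not carry over. Pictures are saved under pics/ and viewed, at most 10 in all, crops included, and the job is handed in when it is done.

```bash
mkdir -p pics
cat > h.py <<'E'
import numpy as np, cv2
from workcell import bot, hand, kinematics, get_obs, vision, hand_in
def ray(c,uv):
    p=cv2.undistortPoints(np.array([[uv]],float),np.array(c["intrinsics"]),np.array(c["dist"],float))[0,0]
    V=np.array(c["view"]); R=V[:3,:3]; t=V[:3,3]
    return -R.T@t, R.T@np.array([p[0],p[1],1.])
def onz(c,uv,z):
    o,d=ray(c,uv); return o+d*(z-o[2])/d[2]
def proj(c,P):
    V=np.array(c["view"]); 
    q,_=cv2.projectPoints(np.array(P,float).reshape(-1,1,3),cv2.Rodrigues(V[:3,:3])[0],V[:3,3],np.array(c["intrinsics"]),np.array(c["dist"],float)); return q[:,0]
def tri(c1,u1,c2,u2):
    o1,d1=ray(c1,u1);o2,d2=ray(c2,u2)
    s=np.linalg.lstsq(np.stack([d1,-d2],1),o2-o1,rcond=None)[0]
    a=o1+s[0]*d1;b=o2+s[1]*d2
    return (a+b)/2,np.linalg.norm(a-b)
def save(f,n): cv2.imwrite("pics/"+n,f[:,:,::-1])
E
python3 - <<'E'
from h import *
import pickle
for n in ["scene","top"]:
    c=vision.read_camera(n); save(c["frame"],n+"0.png"); pickle.dump(c,open(n+".pkl","wb"))
    o,d=ray(c,(320,200)); print(n,o,d)
o=get_obs();print(o["orientation"],o["wrist_force"],o["time_s"],bot.tcp_to_tips)
E
```

```text
scene [ 0.93206272 -0.75728458  0.88242651] [-0.37751709  0.66021073 -0.64931729]
top [ 0.43749588 -0.00570509  0.95806212] [ 0.07898931  0.00479175 -0.99692776]
[ 9.83051459e-01  1.83328773e-01 -9.13620285e-05 -6.17213540e-04] [0.10848954 0.19569327 0.18194473] 0.1 0.017
```

View pics/scene0.png

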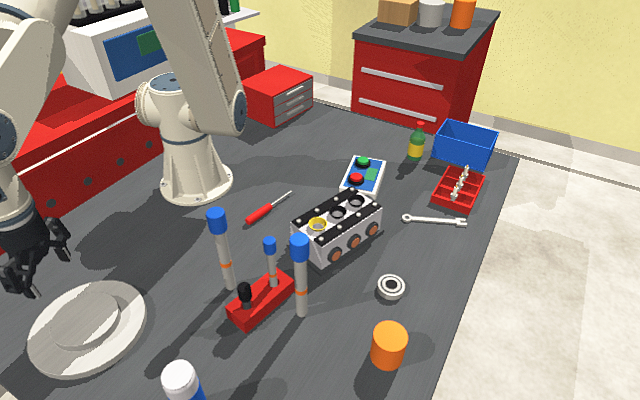

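View pics/top0.png

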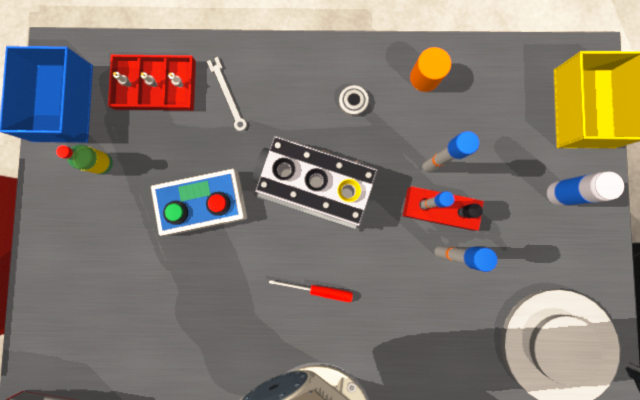

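Scene view: three blue-handled rods, at pixels (217,215), (270,245) and (300,248). Only the one at (270,245), top view (444,200), stands in the red stand next to the black driver, and it is the shortest. The yellow collar is at scene (317,224) / top (349,190), and the tester buttons are at top (175,211) green and (218,203) red.

Run:
```python
from h import *
import pickle
S=pickle.load(open("scene.pkl","rb"));T=pickle.load(open("top.pkl","rb"))
R={"blue":((100,150,80),(125,255,255)),"yellow":((22,130,80),(33,255,255)),"green":((50,150,60),(80,255,255)),"red":((0,180,60),(6,255,255)),"red2":((174,180,60),(180,255,255))}
def blobs(c,col,box,mn=25):
    h=cv2.cvtColor(c["frame"],cv2.COLOR_RGB2HSV); m=cv2.inRange(h,*[np.array(x) for x in R[col]])
    if col=="red": m|=cv2.inRange(h,*[np.array(x) for x in R["red2"]])
    x0,y0,x1,y1=box; k=np.zeros_like(m);k[y0:y1,x0:x1]=m[y0:y1,x0:x1]
    n,l,s,ce=cv2.connectedComponentsWithStats(k)
    out=[]
    for i in range(1,n):
        if s[i,4]>mn:
            ct=max(cv2.findContours((l==i).astype(np.uint8),0,1)[0],key=len)
            (cx,cy),(a,b),an=cv2.fitEllipse(ct) if len(ct)>4 else ((0,0),(0,0),0)
            out.append((ce[i].round(1),s[i].tolist(),np.round([cx,cy,a,b],1)))
    return out
tb=blobs(T,"blue",(400,120,510,280)); sb=blobs(S,"blue",(195,200,320,270))
for b in tb+sb: print(b)
ty=blobs(T,"yellow",(325,170,370,210)); sy=blobs(S,"yellow",(300,210,335,240)); print(ty,sy)
for b in ty: print("collar",onz(T,b[2][:2],.114))
for b in sy: print("collarS",onz(S,b[2][:2],.114))
for col,tbx,sbx in [("green",(155,195,195,225),(350,150,375,168)),("red",(200,185,235,220),(340,168,366,190))]:
    a=blobs(T,col,tbx);b=blobs(S,col,sbx);print(col,a,b)
    if a and b: print(tri(T,a[0][2][:2],S,b[0][2][:2]), onz(T,a[0][2][:2],.06))
top=cv2.resize(T["frame"][110:290,390:520],None,fx=3,fy=3,interpolation=cv2.INTER_CUBIC)
sc=cv2.resize(S["frame"][195:335,200:320],None,fx=3,fy=3,interpolation=cv2.INTER_CUBIC)
o=np.zeros((540,750,3),np.uint8);o[:,:390]=top;o[:420,390:]=sc
save(o,"crop.png")
```

```text
(array([463.2, 144.5]), [448, 131, 31, 27, 610], array([463.2, 144.5,  22.6,  32.4]))
(array([443.9, 199. ]), [435, 192, 18, 15, 212], array([443.9, 198.9,  13.6,  18. ]))
(array([480.5, 258.3]), [464, 247, 33, 25, 656], array([480.5, 258.3,  23.5,  33.5]))
(array([216.4, 220. ]), [206, 207, 21, 28, 464], array([216.3, 220. ,  19.2,  28.9]))
(array([298.9, 246.8]), [289, 232, 20, 30, 509], array([298.9, 246.8,  19.8,  30.8]))
(array([269.2, 244.9]), [263, 236, 13, 19, 206], array([269.2, 244.8,  12.2,  19.4]))
[(array([349.5, 189.7]), [338, 179, 23, 23, 273], array([348.9, 190. ,  22.3,  22.6]))] [(array([316.8, 222.3]), [308, 216, 19, 15, 147], array([317. , 223.3,  13.3,  17.8]))]
collar [ 0.52698627 -0.06404776  0.114     ]
collarS [ 0.52747518 -0.06460674  0.114     ]
green [(array([173.4, 211.8]), [165, 204, 18, 17, 255], array([173.4, 211.8,  16.6,  17.7]))] [(array([362.4, 160.4]), [357, 157, 12, 8, 73], array([362.4, 160.4,   7.3,  10.7]))]
(array([0.47670002, 0.33395417, 0.06503406]), np.float64(0.00019404784719504722)) [0.47683971 0.33580968 0.06      ]
red [(array([216.5, 202.8]), [208, 194, 18, 18, 263], array([216.5, 202.8,  17.2,  17.6]))] [(array([355.7, 177. ]), [350, 173, 13, 9, 92], array([355.7, 177. ,   8.4,  11.9]))]
(array([0.4988908 , 0.23624606, 0.06463125]), np.float64(0.0006253415913317291)) [0.4989445  0.23731863 0.06      ]
```

View pics/crop.png

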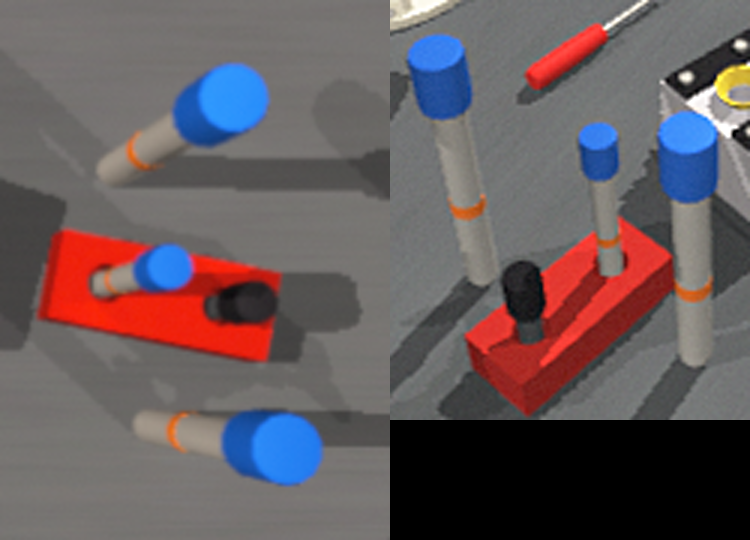

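The enlarged crop confirms it: the small rod in the red stand is the target, and the two larger rods stand on the table either side of it.

Run:
```python
from h import *
import pickle
S=pickle.load(open("scene.pkl","rb"));T=pickle.load(open("top.pkl","rb"))
for n,a,b in [("A",(463.2,144.5),(298.9,246.8)),("rod",(443.9,199),(269.2,244.9)),("B",(480.5,258.3),(216.4,220))]: print(n,tri(T,a,S,b))
# feet of tall rods from crop (top): /3 + offset
print("feetA",onz(T,(390+112/3,110+175/3),0.0),"feetB",onz(T,(390+142/3,110+425/3),0))
print("rod at stand top",onz(T,(390+100/3,110+283/3),.045))
c=[onz(T,(390+u/3,110+v/3),.045)[:2] for u,v in [(62,230),(282,272),(268,361),(40,320)]]
print(np.array(c).round(4)); d=c[1]-c[0]+c[2]-c[3]; print("row yaw",np.degrees(np.arctan2(d[1],d[0])),np.linalg.norm(d)/2)
print("driver",tri(T,(390+248/3,110+303/3),S,(200+134/3,195+278/3)))
print("engine wells",onz(T,(284,169),.114),onz(T,(317,180),.114))
```

```text
A (array([ 0.60015004, -0.26464336,  0.24527695]), np.float64(6.878957115220185e-05))
rod (array([ 0.50452093, -0.24713444,  0.18307066]), np.float64(0.0007282909523356841))
B (array([ 0.39371756, -0.29102611,  0.24522862]), np.float64(0.001783274634916524))
feetA [ 0.59537977 -0.26484252  0.        ] feetB [ 0.39186112 -0.28673253  0.        ]
rod at stand top [ 0.50297497 -0.24251232  0.045     ]
[[ 0.5441 -0.2134]
 [ 0.5135 -0.3831]
 [ 0.4445 -0.3708]
 [ 0.4736 -0.1959]]
row yaw -99.82072041132014 0.17488231074615132
driver (array([ 0.48683495, -0.33211203,  0.10584162]), np.float64(0.0030754371845423956))
engine wells [0.57120197 0.07788785 0.114     ] [0.54794719 0.00548308 0.114     ]
```

```bash
cat >> h.py <<'E'
a=np.radians(40.1); Q=[np.cos(a),np.sin(a),0,0]   # tool down, y along rod x
E
python3 - <<'E'
from h import *
import pickle
p=np.array([0.5045,-0.2471,0.179])
print(kinematics.solve_ik(p,Q))
hand.move_gripper(0.062)
bot.reach(p+[0,0,0.16],Q)
print(get_obs()["time_s"])
bot.servo_line(p+[0,0,0.0],velocity=0.12)
o=get_obs();print(o["time_s"],o["wrist_force"],o["position"])
hand.move_gripper(0.02,35)
o=get_obs();print(o["time_s"],o["wrist_force"],o["gripper_width"],o["grip_force"])
bot.servo_line(p+[0,0,0.16],velocity=0.12)
o=get_obs();print(o["time_s"],o["wrist_force"],o["position"],o["gripper_width"],o["grip_force"])
ims=[]
for n in ["scene","top"]:
    c=vision.read_camera(n); pickle.dump(c,open(n+"1.pkl","wb"));ims.append(c["frame"])
S,T=ims
u,v=proj(pickle.load(open("scene1.pkl","rb")),p+[0,0,.1])[0].astype(int)
a=S[max(v-75,0):v+75,u-65:u+65]; 
u2,v2=proj(pickle.load(open("top1.pkl","rb")),p+[0,0,.1])[0].astype(int); print((u,v),(u2,v2))
b=T[v2-75:v2+75,u2-65:u2+65]
save(cv2.resize(np.hstack([a,b]),None,fx=3,fy=3,interpolation=cv2.INTER_CUBIC),"lift.png")
E
```

```text
[-4.58117973e-01  3.33130939e-01  1.83442336e+00 -4.44089210e-16
  9.74038353e-01 -2.87075706e-01]
2.1
3.5833 [-0.20509295  0.22923161 -0.03438557] [ 0.50493948 -0.24732742  0.17970918]
3.9667 [-2.34099918 -0.30328585  4.7431949 ] 0.029140420519503177 34.28963541984558
5.45 [ 0.19377449 -0.28552262 -2.21722028] [ 0.50415733 -0.24694428  0.33815508] 0.029239517759920394 34.701054096221924
(np.int64(265), np.int64(214)) (np.int64(461), np.int64(194))
```

View pics/lift.png

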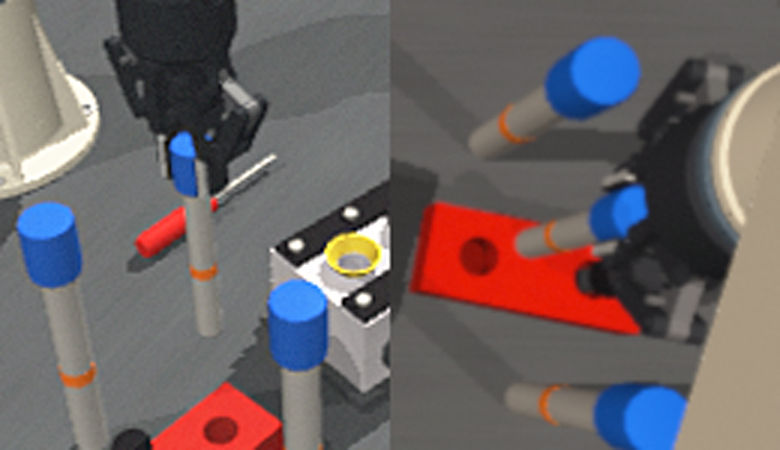

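The rod is held upright above the empty pocket, with its orange band at scene crop (203,272) and top crop (550,237). I'll triangulate the band and foot to get the offset from the TCP.

Run:
```python
from h import *
import pickle
S=pickle.load(open("scene1.pkl","rb"));T=pickle.load(open("top1.pkl","rb"))
def sp(u,v): return (200+u/3,139+v/3)
def tp(u,v): return (396+(u-390)/3,119+v/3)
for n,a,b in [("band",tp(550,237),sp(204,272)),("foot",tp(528,243),sp(208,331))]: print(n,tri(T,a,S,b))
print(onz(T,tp(528,243),.17),onz(S,sp(208,331),.17))
# colour-centroid of orange band
for c,bx in [(S,(255,215,280,245)),(T,(438,185,465,210))]:
    h=cv2.cvtColor(c["frame"],cv2.COLOR_RGB2HSV);m=cv2.inRange(h,(7,110,60),(20,255,255));k=np.zeros_like(m);x0,y0,x1,y1=bx;k[y0:y1,x0:x1]=m[y0:y1,x0:x1]
    M=cv2.moments(k,True);uv=(M["m10"]/M["m00"],M["m01"]/M["m00"]);print(uv,M["m00"],onz(c,uv,.241))
```

```text
band (array([ 0.50248048, -0.24312234,  0.22860495]), np.float64(0.000416557835006784))
foot (array([ 0.50387707, -0.24783535,  0.16816091]), np.float64(0.0010945507400227717))
[ 0.5032755  -0.24759039  0.17      ] [ 0.50546396 -0.24888446  0.17      ]
(267.44117647058823, 229.8235294117647) 34.0 [ 0.51002895 -0.25381601  0.241     ]
(449.3888888888889, 197.86111111111111) 36.0 [ 0.50146601 -0.2393137   0.241     ]
```

Run:
```python
from h import *
xy=[0.5272,-0.0643]
bot.reach(xy+[0.338],Q); bot.dwell(0.3)
o=get_obs();f0=np.array(o["wrist_force"]);print(o["time_s"],f0,o["position"])
z=0.290; bot.servo_line(xy+[z],velocity=0.1)   # foot ~0.12
log=[];hit=False
while z>0.18:
    st=0.006 if z>0.246 else 0.0015
    z-=st; bot.servo_line(xy+[z],velocity=0.04)
    o=get_obs();d=np.array(o["wrist_force"])-f0
    log.append((z,o["position"][2],*d))
    if d[2]>4 or np.hypot(d[0],d[1])>8:
        hit=True;break
print(np.round(log[:9]+log[-4:],4)); print(len(log),hit,o["time_s"],o["gripper_width"],"foot below rim",.114-(o["position"][2]-.1685))
```

```text
6.6167 [ 0.09586795 -0.24224456 -2.49988465] [ 0.52716605 -0.06524192  0.33794636]
[[ 0.284   0.284   0.3969 -0.2992  0.0974]
 [ 0.278   0.2776 -0.0952  0.2509 -0.2232]
 [ 0.272   0.2716 -1.2422 -1.0788  0.6615]
 [ 0.266   0.2656  0.2409 -0.563   0.2994]
 [ 0.26    0.2596 -0.0179  1.9371  0.291 ]
 [ 0.254   0.2536  0.1959  0.8075 -0.3715]
 [ 0.248   0.2476 -0.1469  0.4032 -0.5584]
 [ 0.242   0.2416  0.1347  0.5046  0.497 ]
 [ 0.2405  0.2405 -0.0148  0.7102  0.2366]
 [ 0.194   0.1939  0.1411 -0.1866  0.0302]
 [ 0.1925  0.1924 -0.2008 -0.1702  0.0157]
 [ 0.191   0.191  -0.2585  0.2234 -0.2271]
 [ 0.1895  0.1909 -2.8264  0.3679 13.6531]]
43 True 18.4 0.029425163759540414 foot below rim 0.09164085747756358
```

Run:
```python
from h import *
import pickle
p=[0.5272,-0.0643]
bot.servo_line(p+[0.1908],velocity=0.03)
hand.move_gripper(0.06); 
bot.servo_line(p+[0.27],velocity=0.12)
bot.reach([0.4989,0.2362,0.20],Q)
hand.move_gripper(0.0)
o=get_obs();print(o["time_s"],o["wrist_force"],o["position"])
S=vision.read_camera("scene");T=vision.read_camera("top")
a=S["frame"][170:270,280:410];b=T["frame"][140:240,290:420]
save(cv2.resize(np.hstack([a,b]),None,fx=3,fy=3,interpolation=cv2.INTER_CUBIC),"placed.png")
```

```text
21.6417 [-0.30224415 -0.48106041  0.36314659] [0.49894048 0.23612215 0.2000257 ]
```

View pics/placed.png

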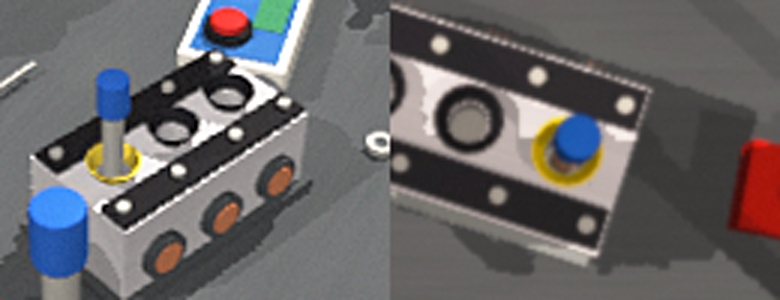

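The rod stands in the yellow-collared well at scene crop (112,130). No orange shows above the rim, which agrees with the measured 92 mm depth: piston down, so the red button.

Run:
```python
from h import *
p=[0.4989,0.2362]
f0=get_obs()["wrist_force"][2]
z=0.095; bot.servo_line(p+[z],velocity=0.1); log=[]
while z>0.062:
    z-=0.0015; bot.servo_line(p+[z],velocity=0.04); o=get_obs(); d=o["wrist_force"][2]-f0
    log.append((z,o["position"][2],d))
    if d>14: break
bot.dwell(0.3);o=get_obs();print(np.round(log,4),o["wrist_force"][2]-f0,o["time_s"])
bot.servo_line(p+[0.2],velocity=0.12)
S=vision.read_camera("scene")
save(cv2.resize(S["frame"][140:270,280:410],None,fx=3,fy=3),"end.png");print(get_obs()["time_s"])
```

```text
[[ 0.0935  0.0938  1.6514]
 [ 0.092   0.092   1.817 ]
 [ 0.0905  0.0904  1.3514]
 [ 0.089   0.089   2.477 ]
 [ 0.0875  0.0876  3.5427]
 [ 0.086   0.0861  3.8243]
 [ 0.0845  0.0845  4.4663]
 [ 0.083   0.0831  5.2545]
 [ 0.0815  0.0828 21.623 ]] 21.01235367135286 25.4917
26.6833
```

View pics/end.png

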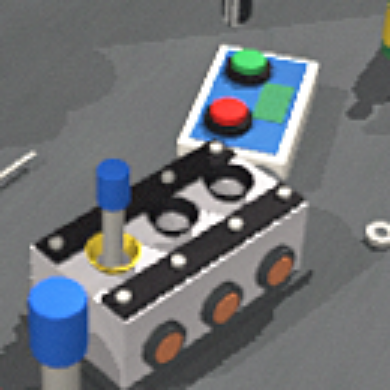

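The rod is still in the well and the gripper is clear. The red button gave about 5 N through its travel, then a hard stop at 21 N, so it was pressed fully.

```bash
python3 -c "
from h import *
print(hand_in())"
```

```text
the job is handed in; nothing more can be done
None
```

The piston is down: the rod came to rest about 92 mm below the rim with its orange band out of sight, so I left it in the yellow-collared well, pressed only the red button to its stop, and handed in at about 27 s; no verdict was returned.

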